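Fetch the sharpening stone from behind the finishing supplies

ROBOT

A 6-joint arm with a two-finger parallel gripper is mounted at the origin on the work surface. World frame = base frame: x ahead of the robot, y to its left, z up, the work surface at z = 0. Lengths are in m, angles in rad, forces in N, time in s.
With the tool pointing down it reaches from about 0.375 to 0.75 m from the base axis. Payload 9 kg.
Tool frame: the origin (TCP) lies on the centre line of the jaws, within the pads' length; the fingertips stand 8 mm ahead of it and the grasp point (between the pads) lies 11 mm behind it; z points along the fingers, y is the line along which they close (so a half turn about z gives the same grasp; the last joint's range is limited). The gripper opens to 85 mm and grips with 20 to 120 N. Pads are 22 mm wide; open, the fingers measure 114 mm over their backs; the gripper's body (76 mm by 85 mm) begins 54 mm behind the grasp point. The pads swing forward as they close: fully open they stand 13 mm farther back than shut.
Start: joints at [-1.375, 0.104, 0.097, 1.564, 0, 1.353], TCP at [0.241, -0.549, 0.239] pointing down, gripper open.
Joint ranges: [-2.99, 2.99], [-0.84, 1.86], [-1.1, 1.16], [-1.84, 2.11], [-1.51, 1.56], [-3.14, 3.14]. Speed limits (rad/s): [2.22, 2.22, 2.57, 3.14, 3.14, 3.14].

INTERFACE

Orientations are given as a unit quaternion [w, x, y, z].
In Python, from cell import r gives the robot as it stands. The module is installed in compiled form; this text tells all that it offers.
- The arm moves only by the tool send_rows, never from a script. Its argument "rows" is one flat list of numbers, 5 for each row, row after row: the opening, from -1 (shut) to 1 (fully open), then the shift along the tool's x, y, z each as a share of 0.15 m, from -1 to 1, then the turn about the tool's z as a share of 360 degrees, from -1 to 1. A call has 1 to 10 rows; each row shifts and turns the commanded pose from where the row before left it, along the tool's axes as they then stand; what a row does not reach is not made up. A row lasts 1/8 s, in which the tool goes at most 62.5 mm and 10.7 degrees, less where a joint would pass 70% of its speed; a pose out of reach is approached as far as the arm can. A call with a number of a shift or a turn outside -1 to 1 is refused whole. A call with a gripper value outside its range is refused whole. The fingers move at their own pace and stop on an object; "grip_force" is the grip in N (left out, the last holds). Time passes only in rows, so rows that do not move let the fingers close. It gives the time, the measured TCP pose, the force, the opening and the grip force at its end, in the units of the state.
- r.state(): the state, without advancing time (a new reading comes with each control period).
- r.capture(name): name is "scene" or "top" or "wrist"; returns the picture (420x560x3 uint8, red, green, blue); there is no depth.
- r.camera_params(name): a dict with "camera_matrix" (3x3 intrinsics, pixels), "R" (3x3) and "t" (3): a world point X has camera coordinates R X + t. Camera axes: x right, y down, z forward; pixel columns grow to the right and rows downward; lengths in m; the calibration is good to about 2 mm. A picture is of the moment at which its call begins: read the wrist's pose just before it. camera_params takes no time and is no camera call; for the wrist camera it gives the pose at the moment of the call.
- r.hand_in(): hands the job in; it is judged then, once.
The state is a dict: "time_s": time; "qpos": joint angles; "qvel": joint speeds; "tau": joint torques, N m; "tool_pos": TCP position; "ee_rot": TCP orientation; "force": force on the tool from outside, world axes, zero at the start; "wrist_torque": the same for the moment, N m; "opening": finger opening in m; "grasp_force": force on a finger pad.
Only numpy, scipy, OpenCV 4.12 (cv2) and the standard library are available. Lean on these libraries where they do the work, as an engineer would, in place of code of your own. Each camera call takes 0.05 s, during which the arm holds its last target. There are 200 camera calls.

TASK

I need the sharpening stone that lies at the back of the wooden bay, but the can, the bottle and the square tin stand in front of it. First set all three aside, upright on the grey tray; then lay the stone flat in the recess of its dark wooden holder; and only then put the can, the bottle and the tin back, each upright on the very felt disc it came from. Knock nothing over, and leave the cork sanding block on the tray where it is.

Things in the scene. Friction and masses are not known exactly. Their poses are not given: they have to be found in the camera images.
- can: Round plain steel can with a flat lid and a paper band, diameter 50, height 79; about 0.3 kg. Starts upright on one of the three felt discs of the bay. Origin: centre of its underside; z up. Grip the smooth side about 50 above the underside.
- bottle: Round amber glass bottle with a narrow black cap: body diameter 48 up to 64 high, then a shoulder tapering in, cap diameter 25, total height 92; about 0.2 kg. Starts upright on another of the felt discs. Origin: centre of its underside; z up. Grip the body no higher than 55 above the underside.
- square_tin: Square metal tin, 46 x 46, body 79 high, with a small black cap (diameter 20, to 90 high) near one corner of its top; about 0.26 kg. Starts upright on the remaining felt disc, its sides within about 9 degrees of square to the bay. Origin: centre of its underside; x and y square to its sides, z up.
- stone: Grey sharpening stone set in a pale wooden base, one solid piece 150 (its x) x 50 (its y) x 36 high; about 0.45 kg. Lies flat at the back of the bay with its length along the bay's width, about 11 behind the three standing things. Origin: centre of its underside; z up. Can be gripped across its 50 width, near the middle.
- bay: Fixed low brown wooden bay, open to the robot (-x). Inner floor 6 above the bench, x -65 to 95, y -130 to 130; walls 8 thick, tops 30 above the bench. Three grey felt discs, diameter 64, flush in the floor at x -25, y -80, 0, 80: can, bottle and tin stand on them within 2 of centre, which on which differs each time. Stone at about x 36. Origin: on the bench below x = y = 0.
- tray: Fixed shallow grey plastic tray, 166 (x) x 276 (y) outside, wall 4 thick, rim 16 above the bench, inner floor 4 above the bench. The side area. Its back strip (x from 32 to 72) has the sanding block lying in it; the strip in front of that (x from -79 to 25) is free. Origin: on the bench under the tray's centre.
- holder: Fixed dark wooden holder for the stone, 190 (x) x 90 (y), with a grey-lined recess 166 (x) x 66 (y) whose floor is 5 above the bench and whose rim is 12 above the bench. The stone goes in lengthways (stone's x along the holder's x, either way round). Origin: on the bench under the recess's centre.
- sanding_block: Cork sanding block 75 (x) x 34 (y) x 24 high lying in the back strip of the tray with its length along the tray's y; a bystander, to be left alone. Origin: centre of its underside.
Not all that is in view belongs to the job. Leave any orange look-alike of the stone alone.

How it is judged:
On the way, in this order (a step that is already met when the one before it is completed fails the run):
1. the can, the bottle and the square tin all stand upright on the tray (x of can in the frame of tray between -0.07 and 0.07 m and y of can in the frame of tray between -0.125 and 0.125 m and z of each of can, bottle, square_tin in the frame of tray below 0.01 m and angle between each of can, bottle, square_tin's own z axis and vertical below 0.1 rad and x of bottle in the frame of tray between -0.07 and 0.07 m and y of bottle in the frame of tray between -0.125 and 0.125 m and x of square_tin in the frame of tray between -0.07 and 0.07 m and y of square_tin in the frame of tray between -0.125 and 0.125 m), for 0.2 s.
2. the stone lies flat in the holder's recess, the three still on the tray (all of step 1 and horizontal distance between stone and holder below 0.016 m and angle between the x axis of stone and the x axis of holder, either way round below 0.2 rad and z of stone in the frame of holder below 0.009 m and angle between stone's own z axis and vertical below 0.08 rad), for 0.2 s.
At the end, for the whole second after the job is handed in: The can, the bottle and the square tin each stand upright (within 6 degrees) and at rest within 15 mm of where they stood at the start; the stone lies at rest, flat on the floor of the holder's recess, lengthways, its centre within 16 mm of the holder's (distance of each of can, bottle, square_tin from where it was at the start of the episode below 0.015 m and angle between each of can, bottle, square_tin's own z axis and vertical below 0.1 rad and horizontal distance between stone and holder below 0.016 m and angle between the x axis of stone and the x axis of holder, either way round below 0.2 rad and z of stone in the frame of holder below 0.009 m and angle between stone's own z axis and vertical below 0.08 rad and linear speed of each of can, bottle, square_tin, stone below 0.01 m/s); the robot touches nothing.
It fails at once if the can, the bottle or the tin is knocked over (angle between any of can, bottle, square_tin's own z axis and vertical above 0.7 rad).
It fails at once if the sanding block is moved more than 25 mm (distance of sanding_block from where it was at the start of the episode above 0.025 m).
It also fails if it takes over 144 s, if anything falls off the work surface, if the arm or the gripper's body presses on something with over 40 N, if the wrist force passes 120 N, or if a joint passes its speed limit or range.

## Working session

There is one attempt and no reset: what is moved stays moved. The work goes in short steps, Python scripts to look and compute and a tool call to move; the robot and the scene stay as the last step left them, time stands still between calls to the robot, and variables do not carry over. Pictures are saved under pics/ and viewed, at most 14 in all, crops included, and the job is handed in when it is done.

Besides the shell and the picture viewer there is one more tool, called in YAML: its name, and indented under it one key for each argument. send_rows: Moves the arm, as the interface text tells. Shift numbers are shares of 0.15 m and turn numbers shares of 360 degrees, none past 1 either way. Its arguments: {"type":"object","properties":{"rows":{"type":"array","items":{"type":"number","minimum":-1,"maximum":1}},"grip_force":{"type":"number"}},"required":["rows"]}

```bash
mkdir -p pics; python3 - <<'E'
from cell import r
import cv2,numpy as np
for n in("scene","top"):
    im=r.capture(n);cv2.imwrite(f"pics/{n}0.png",im[:,:,::-1])
    p=r.camera_params(n);print(n,np.round(p["camera_matrix"],1).tolist(),np.round(p["R"],3).tolist(),np.round(p["t"],3).tolist())
print(r.state())
E
```

```text
scene [[495.3, 0.0, 281.9], [0.0, 495.3, 218.3], [0.0, 0.0, 1.0]] [[-0.702, 0.712, 0.007], [0.62, 0.616, -0.486], [-0.35, -0.336, -0.874]] [0.339, -0.268, 1.368]
top [[388.9, 0.0, 278.6], [0.0, 388.9, 209.7], [0.0, 0.0, 1.0]] [[-0.009, -1.0, 0.01], [-0.997, 0.008, -0.078], [0.078, -0.011, -0.997]] [-0.008, 0.466, 0.923]
{'time_s': 0.1, 'qpos': array([-1.37465929e+00,  1.04662838e-01,  9.65693192e-02,  1.56390376e+00,
        1.30242654e-05,  1.35307528e+00]), 'qvel': array([ 1.37501358e-03, -2.44269001e-03,  3.24304705e-03, -2.23217684e-03,
       -6.94120004e-04,  3.08580177e-05]), 'tau': array([ 8.18801840e-03, -5.58204067e+01,  5.04721642e+01,  1.26479322e-02,
       -1.93722726e-04,  1.80836628e-05]), 'tool_pos': array([ 0.24123119, -0.5490615 ,  0.23859873]), 'ee_rot': array([-6.00371471e-04,  9.78666298e-01,  2.05455389e-01,  1.29919722e-05]), 'force': array([-0.11423064,  0.3707857 ,  0.34003626]), 'wrist_torque': array([ 0.02327939,  0.04656009, -0.00454371]), 'grasp_force': 0.0, 'opening': 0.08538498539604059}
```

View pics/top0.png

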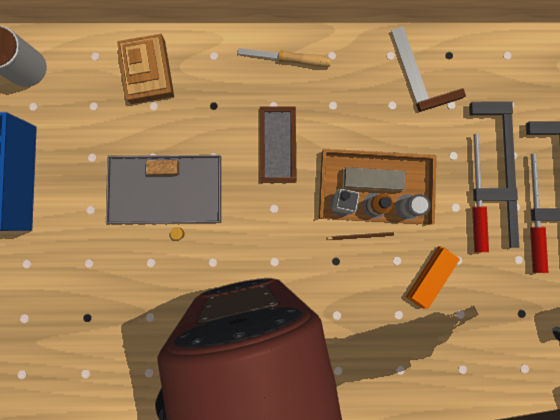

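View pics/scene0.png

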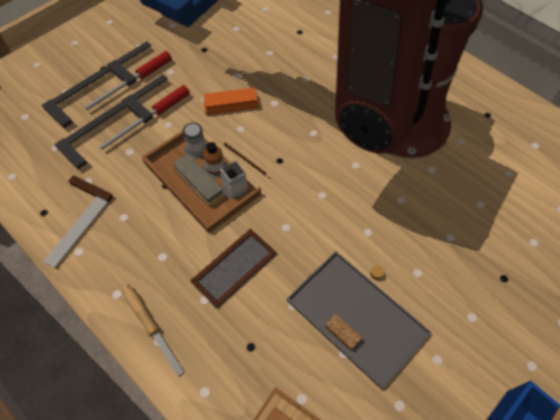

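The top view shows the tray at (164,190) with the cork block at its back edge (162,167), and the holder upright at (277,145). The bay is at (377,187), with the tin at (346,201), the bottle cap at (385,202), the can lid at (420,206) and the stone at (374,180). The orange decoy is at (434,278). The scene view agrees.

```bash
cat >h.py <<'E'
from cell import r
import cv2,numpy as np
def ray(n,uv,z,p=None):
    p=p or r.camera_params(n);K,R,t=map(np.array,(p["camera_matrix"],p["R"],p["t"]))
    c=-R.T@t; uv=np.atleast_2d(uv).astype(float)
    d=(R.T@np.linalg.inv(K)@np.c_[uv,np.ones(len(uv))].T).T
    return (c+d*((z-c[2])/d[:,2])[:,None])[:,:2]
def proj(n,X,p=None):
    p=p or r.camera_params(n);K,R,t=map(np.array,(p["camera_matrix"],p["R"],p["t"]))
    q=(K@(R@np.atleast_2d(X).T+t[:,None])).T
    return q[:,:2]/q[:,2:]
def biggest(m,box=None):
    if box:
        k=np.zeros_like(m);a,b,c,d=box;k[b:d,a:c]=m[b:d,a:c];m=k
    m=cv2.morphologyEx(m,cv2.MORPH_OPEN,np.ones((3,3)))
    return max(cv2.findContours(m,0,1)[0],key=cv2.contourArea)
def yaw(s=None):
    s=s or r.state();w,x,y,z=s["ee_rot"];return np.degrees(np.arctan2(2*(x*y+w*z),1-2*(y*y+z*z)))
E
python3 - <<'E'
from h import *
im=cv2.imread("pics/top0.png");hsv=cv2.cvtColor(im,cv2.COLOR_BGR2HSV)
for q in[(150,200),(180,180),(278,140),(263,150),(340,157),(400,215),(374,180),(420,206),(434,187)]:print(q,hsv[q[1],q[0]])
g=cv2.inRange(hsv,(0,0,30),(180,60,150))
for n,box,z in(("tray",(95,145,235,235),.016),("recess",(262,110,294,182),.005),("stone",(338,165,410,192),.042)):
    c=biggest(g,box);rc=cv2.minAreaRect(c);b=cv2.boxPoints(rc);w=ray("top",b,z)
    print(n,np.round(b).tolist(),w.mean(0).round(4),[np.round(np.linalg.norm(w[i]-w[i-1]),3) for i in(0,1)],[np.degrees(np.arctan2(*(w[i]-w[i-1])[::-1])).round(1) for i in (0,1)])
print("can",ray("top",[420,206],.085),"cap",ray("top",[385,202],.098),"tin",ray("top",[346,199],.085),yaw())
E
```

```text
(150, 200) [  9  17 106]
(180, 180) [  8  19 109]
(278, 140) [  6  12 107]
(263, 150) [ 11 174  91]
(340, 157) [ 15 173 150]
(400, 215) [120   4  62]
(374, 180) [ 20  41 123]
(420, 206) [ 18  14 188]
(434, 187) [ 14 175 156]
tray [[106.0, 155.0], [220.0, 155.0], [220.0, 223.0], [106.0, 223.0]] [0.519  0.2685] [np.float64(0.166), np.float64(0.278)] [np.float64(1.5), np.float64(-90.4)]
recess [[265.0, 112.0], [291.0, 112.0], [291.0, 176.0], [265.0, 176.0]] [ 0.6311 -0.0118] [np.float64(0.162), np.float64(0.065)] [np.float64(-0.4), np.float64(-90.3)]
stone [[344.0, 187.0], [345.0, 167.0], [405.0, 171.0], [404.0, 190.0]] [ 0.536 -0.24 ] [np.float64(0.142), np.float64(0.046)] [np.float64(86.4), np.float64(-4.4)]
can [[ 0.46607448 -0.33038224]] cap [[ 0.47452618 -0.24764424]] tin [[ 0.48328183 -0.16328548]] 23.71231193307865
```

send_rows:
  rows: [0.55,0,0,0,0.0267,0.55,0,0,0,0.0267,0.55,0,0,0,0.0267,0.55,0.19,-0.3,0,0,0.55,0.19,-0.3,0,0,0.55,0.19,-0.3,0,0,0.55,0.19,-0.3,0,0,0.55,0.19,-0.3,0,0,0.55,0.19,-0.3,0,0,0.55,0.19,-0.3,0,0]

```text
time_s: 1.35
tool_pos: [0.4689, -0.2519, 0.239]
ee_rot: [-0.0, 0.999, -0.045, -0.0]
force: [-0.5, -0.7, 0.3]
opening: 0.0663
grasp_force: 0.0
```

```bash
python3 - <<'E'
from h import *
p=r.camera_params("wrist");im=r.capture("wrist");cv2.imwrite("pics/w1.png",im[:,:,::-1]);s=r.state()
import pickle;pickle.dump(p,open("w1.pkl","wb"))
c=-np.array(p["R"]).T@p["t"];print(c,np.round(p["R"],3).tolist(),np.round(p["camera_matrix"],1).tolist(),s["tool_pos"],yaw(s),s["opening"])
E
```

```text
[ 0.54828088 -0.25921944  0.37311853] [[-0.089, -0.996, 0.001], [-0.948, 0.085, 0.308], [-0.307, 0.026, -0.951]] [[320.1, 0.0, 283.3], [0.0, 320.1, 210.4], [0.0, 0.0, 1.0]] [ 0.47156228 -0.24719963  0.23915562] -4.929469405351804 0.06673621843933535
```

View pics/w1.png

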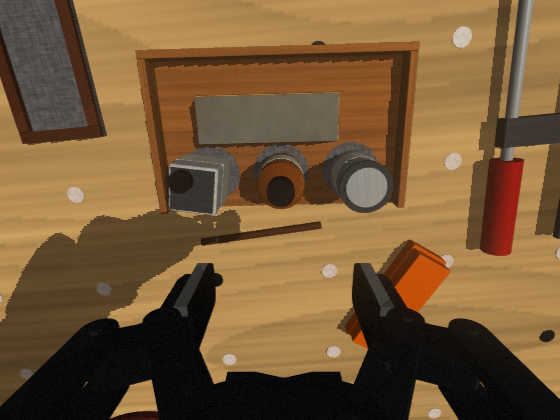

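The wrist view shows the tin at the left (195,185, with its cap at (180,180)), the bottle cap at (280,190) and the can lid at (366,187). The stone's top spans (195–340, 93–144), and the bay's back corners are at (138,52) and (419,42).

```bash
python3 - <<'E'
from h import *
import pickle;p=pickle.load(open("w1.pkl","rb"))
im=cv2.imread("pics/w1.png");hsv=cv2.cvtColor(im,cv2.COLOR_BGR2HSV)
R=lambda uv,z:ray("wrist",uv,z,p)
bc=R([[138,52],[419,42]],.03);d=bc[0]-bc[1];by=np.degrees(np.arctan2(-d[0],d[1]));print("bay back",bc,np.linalg.norm(d),"yaw",by)
th=np.radians(by);X=np.array([np.cos(th),np.sin(th)]);Y=np.array([-X[1],X[0]])
o=bc.mean(0)-X*.103;print("bay o",o,"discs",[(o-.025*X+k*Y).round(4).tolist() for k in(-.08,0,.08)])
print("stone hsv",hsv[118,267],"lid",hsv[187,366],"tin",hsv[192,205],"cap",hsv[190,280])
def rect(c,z):
    w=R(cv2.boxPoints(cv2.minAreaRect(c)),z);e=[w[i]-w[i-1] for i in(0,1)]
    return w.mean(0).round(4),[np.linalg.norm(v).round(4) for v in e],[np.degrees(np.arctan2(v[1],v[0])).round(1) for v in e]
m=cv2.inRange(hsv,(0,0,60),(180,70,180));print("stone",rect(biggest(m,(185,85,350,150)),.042))
m=cv2.inRange(hsv,(0,0,140),(180,60,255));c=biggest(m,(335,155,400,215));e=cv2.fitEllipse(c);print("lid",e,R(e[0],.085))
m=cv2.inRange(hsv,(0,0,0),(180,255,50));c=biggest(m,(262,172,300,210));e=cv2.minEnclosingCircle(c);print("cap",e,R(e[0],.098))
cv2.imwrite("pics/w1c.png",cv2.resize(im[140:225,150:410],None,fx=3,fy=3,interpolation=2))
E
```

```text
bay back [[ 0.61103743 -0.12357094]
 [ 0.59570571 -0.39496232]] 0.27182410280666164 yaw -3.2333759952222034
bay o [ 0.50053554 -0.25345711] discs [[0.4711, -0.3319], [0.4756, -0.252], [0.4801, -0.1722]]
stone hsv [ 19  54 104] lid [ 21  28 145] tin [13 41 56] cap [ 18 106  36]
stone (array([ 0.5381, -0.2417]), [np.float64(0.0453), np.float64(0.1385)], [np.float64(-8.4), np.float64(-93.7)])
lid ((366.61895751953125, 186.9019012451172), (36.990966796875, 39.98659133911133), 49.52225112915039) [[ 0.47118744 -0.32996574]]
cap ((280.03399658203125, 190.97607421875), 15.267057418823242) [[ 0.47776364 -0.25031661]]
```

View pics/w1c.png

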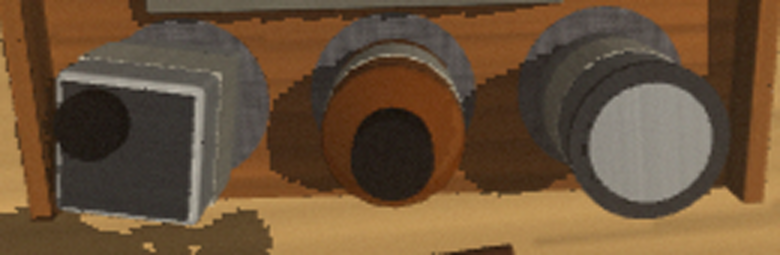

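The crop shows the tin's dark top with corners at about (62,85), (195,95), (190,220) and (60,210) in crop pixels. The bottle cap is round at (392,155) and the can lid is at (650,140).

```bash
python3 - <<'E'
from h import *
import pickle;p=pickle.load(open("w1.pkl","rb"))
q=np.array([[62,85],[195,95],[190,220],[60,210]])/3+[150,140]
w=ray("wrist",q,.085,p);print(w.mean(0),[(np.linalg.norm(v).round(3),np.degrees(np.arctan2(v[1],v[0])).round(1)) for v in (w-np.roll(w,1,0))])
E
```

```text
[ 0.48138771 -0.1687743 ] [(np.float64(0.04), np.float64(-12.2)), (np.float64(0.04), np.float64(-99.5)), (np.float64(0.04), np.float64(168.9)), (np.float64(0.041), np.float64(80.2))]
```

send_rows:
  rows: [0.55,0.024,0.28,0,0,0.55,0.024,0.277,0,0,0.55,0,0,0,0,0.55,0,0,0.4,0,0.55,0,0,0.4,0,0.55,0,0,0.25,0,0.55,0,0,0.15,0,0.55,0,0,0.083,0,0.55,0,0,0,0]
  grip_force: 40

```text
time_s: 2.52
tool_pos: [0.4676, -0.3367, 0.0464]
ee_rot: [-0.0, 0.999, -0.045, -0.0]
force: [0.6, -0.4, 0.5]
opening: 0.0659
grasp_force: 0.0
```

```bash
python3 - <<'E'
from h import *
s=r.state();print(s["tool_pos"],yaw(s))
cv2.imwrite("pics/w2.png",r.capture("wrist")[:,:,::-1])
E
```

```text
[ 0.46757481 -0.33666552  0.04644846] -5.112146968053181
```

View pics/w2.png

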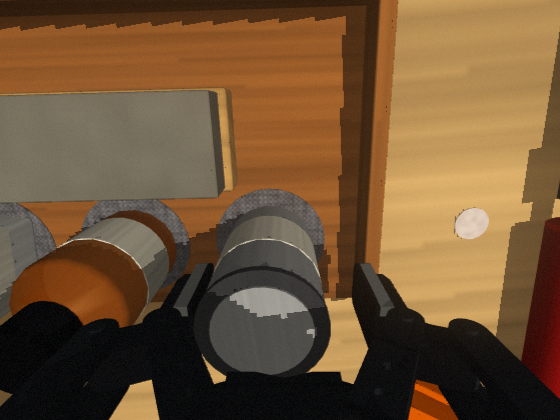

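The can lid at (263,330) lies slightly left of the jaw centre (283), which matches the 6 mm TCP offset. I'll correct that, then grip.

send_rows:
  rows: [0.55,0.02,-0.04,0,0,0.55,0,0,0,0,0.1,0,0,0,0,-0.5,0,0,0,0,-0.5,0,0,0,0,-0.5,0,0,0,0]
  grip_force: 40

```text
time_s: 3.32
tool_pos: [0.4717, -0.3316, 0.0476]
ee_rot: [0.0, 0.999, -0.045, 0.0]
force: [-0.2, 2.5, 5.5]
opening: 0.0481
grasp_force: 41.2
```

send_rows:
  rows: [-0.5,0,0,-0.1,0,-0.5,0,0,-0.3,0,-0.5,0,0,-0.4,0,-0.5,0,0,0,-0.0294,-0.5,0,0,0,-0.0294,-0.5,0,0,0,-0.0294,-0.5,0,0,0,-0.0294,-0.5,0,0,0,-0.0294,-0.5,0,0,0,-0.0294,-0.5,0,0,0,-0.0294]

```text
time_s: 4.58
tool_pos: [0.4711, -0.3317, 0.1673]
ee_rot: [0.0, 0.823, 0.569, -0.0]
force: [-0.4, 0.3, -3.4]
opening: 0.0482
grasp_force: 42.4
```

send_rows:
  rows: [-0.5,0,0,0,-0.0294,-0.5,0,0,0,-0.0294,-0.5,0,0,0,-0.0294,-0.5,0,0,0,-0.0294,-0.5,0,0,0,-0.0294,-0.5,0,0,0,-0.0294,-0.5,0,0,0,-0.0294,-0.5,0,0,0,-0.0294,-0.5,0,0,0,-0.0294,-0.5,0,0,0,-0.0296]

```text
time_s: 5.82
tool_pos: [0.4711, -0.3317, 0.1674]
ee_rot: [-0.0, 0.042, 0.999, -0.0]
force: [-0.4, 0.6, -3.8]
opening: 0.048
grasp_force: 42.3
```

```bash
cat >>h.py <<'E'
def go(x,y,z=None,p=None,frm=None):
    s=r.state();a=np.radians(yaw(s) if p is None else p);d=np.array([x,y])-(s["tool_pos"][:2] if frm is None else frm)
    print("tcp",s["tool_pos"].round(4),"psi",yaw(s).round(2),"q6",s["qpos"][5].round(2),"units x,y:",(np.array([[np.cos(a),np.sin(a)],[np.sin(a),-np.cos(a)]])@d/.15).round(3),"z:",None if z is None else ((s["tool_pos"][2]-z)/.15).round(3),"F",s["force"].round(1),s["opening"].round(4))
E
python3 -c "
from h import *
go(.49,.354)"
```

```text
Traceback (most recent call last):
  File "h.py", line 21, in go
    print("tcp",s["tool_pos"].round(4),"psi",yaw(s).round(2),"q6",s["qpos"][5].round(2),"units x,y:",(np.array([[np.cos(a),np.sin(a)],[np.sin(a),-np.cos(a)]])@d/.15).round(3),"z:",None if z is None else ((s["tool_pos"][2]-z)/.15).round(3),"F",s["force"].round(1),s["opening"].round(4))
                                                                                                                                                                                                                                                                       ^^^^^^^^^^^^^^^^^^
AttributeError: 'float' object has no attribute 'round'
```

```bash
sed -i 's/s\["opening"\].round(4)/round(s["opening"],4)/;s/,"z:",None if z is None else ((s\["tool_pos"\]\[2\]-z)\/.15).round(3)/,"z:",z and round(float(s["tool_pos"][2]-z)\/.15,3)/' h.py
python3 -c "
from h import *
go(.49,.354)"
```

```text
tcp [ 0.4711 -0.3317  0.1674] psi 175.21 q6 -0.76 units x,y: [0.256 4.566] z: None F [-0.4  0.6 -3.8] 0.048
```

send_rows:
  rows: [-0.5,0.02,0.2,0,0,-0.5,0.02,0.38,0,0,-0.5,0.02,0.38,0,0,-0.5,0.02,0.38,0,0,-0.5,0.02,0.38,0,0,-0.5,0.02,0.38,0,0,-0.5,0.02,0.38,0,0,-0.5,0.02,0.38,0,0,-0.5,0.02,0.38,0,0,-0.5,0.02,0.38,0,0]

```text
time_s: 7.08
tool_pos: [0.4899, 0.2136, 0.1676]
ee_rot: [0.0, 0.045, 0.999, -0.0]
force: [1.1, -0.8, -2.5]
opening: 0.0486
grasp_force: 42.6
```

send_rows:
  rows: [-0.5,0.02,0.38,0,0,-0.5,0.02,0.38,0,0,-0.5,0.01,0.18,0,0,-0.5,0,0,0,0,-0.5,0,0,0.3,0,-0.5,0,0,0.25,0,-0.5,0,0,0.15,0,-0.5,0,0,0.07,0,-0.5,0,0,0.035,0,-0.5,0,0,0,0]

```text
time_s: 8.32
tool_pos: [0.4956, 0.3529, 0.0468]
ee_rot: [0.0, 0.045, 0.999, 0.0]
force: [-0.3, -0.2, -2.8]
opening: 0.0482
grasp_force: 42.9
```

```bash
python3 -c "
from h import *
go(.49,.354)
cv2.imwrite('pics/w3.png',r.capture('wrist')[:,:,::-1])"
```

```text
tcp [0.4956 0.3529 0.0468] psi 174.85 q6 0.49 units x,y: [0.038 0.004] z: None F [-0.3 -0.2 -2.8] 0.0482
```

View pics/w3.png

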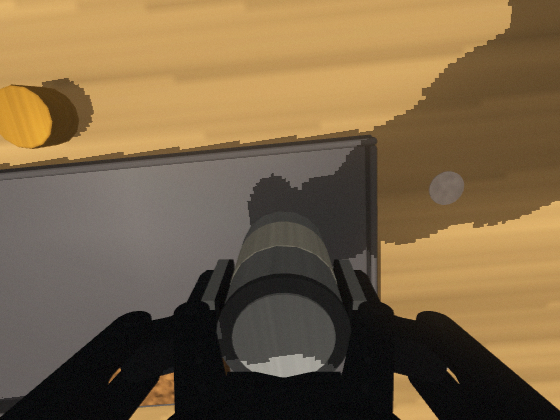

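The can is held upright at (283,330), well inside the tray. I'll release it and go for the tin.

send_rows:
  rows: [0.0,0,0,0,0,0.55,0,0,0,0,0.55,0,0,0,0,0.55,0,0,-0.15,0,0.55,0,0,-0.35,0,0.55,0,0,-0.4,0.015,0.55,0,0,0,0]

```text
time_s: 9.25
tool_pos: [0.4978, 0.3542, 0.1874]
ee_rot: [0.004, 0.092, 0.996, 0.002]
force: [-0.6, -0.2, -0.0]
opening: 0.0662
grasp_force: 0.0
```

```bash
python3 -c "
from h import *
go(.481,-.17)"
```

```text
tcp [0.4978 0.3542 0.1874] psi 169.42 q6 0.59 units x,y: [-0.531 -3.456] z: None F [-0.6 -0.2 -0. ] 0.0662
```

send_rows:
  rows: [0.55,-0.054,-0.345,0,0,0.55,-0.054,-0.345,0,0,0.55,-0.054,-0.345,0,0,0.55,-0.054,-0.345,0,0,0.55,-0.054,-0.345,0,0,0.55,-0.054,-0.345,0,0,0.55,-0.054,-0.345,0,0,0.55,-0.054,-0.345,0,0,0.55,-0.054,-0.345,0,0,0.55,-0.054,-0.345,0,0]

```text
time_s: 10.5
tool_pos: [0.4799, -0.1723, 0.1808]
ee_rot: [0.0, 0.092, 0.996, -0.0]
force: [1.0, 0.3, 0.1]
opening: 0.0661
grasp_force: 0.0
```

send_rows:
  rows: [0.55,0,0,0,0,0.55,0,0,0,0,0.55,0,0,0,0,0.55,0,0,0,0]

```text
time_s: 11.0
tool_pos: [0.4804, -0.1696, 0.1812]
ee_rot: [0.0, 0.091, 0.996, -0.0]
force: [-0.2, 0.4, 0.4]
opening: 0.0663
grasp_force: 0.0
```

```bash
python3 -c "
from h import *
go(.481,-.17,.046)"
```

```text
tcp [ 0.4804 -0.1696  0.1812] psi 169.57 q6 -0.41 units x,y: [-0.004 -0.002] z: 0.901 F [-0.2  0.4  0.4] 0.0663
```

send_rows:
  rows: [0.55,0,0,0.35,0,0.55,0,0,0.3,0,0.55,0,0,0.15,0,0.55,0,0,0.1,0,0.55,0,0,0,0,0.1,0,0,0,0,-0.5,0,0,0,0,-0.5,0,0,0,0,-0.5,0,0,0,0]

```text
time_s: 12.12
tool_pos: [0.4811, -0.1711, 0.0475]
ee_rot: [0.001, 0.092, 0.996, -0.0]
force: [-0.1, 1.8, 6.2]
opening: 0.0458
grasp_force: 42.0
```

```bash
python3 -c "
from h import *
go(.481,-.17,.046)"
```

```text
tcp [ 0.4811 -0.1711  0.0475] psi 169.48 q6 -0.41 units x,y: [0.002 0.007] z: 0.01 F [-0.1  1.8  6.2] 0.0458
```

send_rows:
  rows: [-0.5,0,0,-0.1,0,-0.5,0,0,-0.3,0,-0.5,0,0,-0.4,0,-0.5,0.0285,0.199,0,0,-0.5,0.0485,0.32,0,0,-0.5,0.0485,0.32,0,0,-0.5,0.0485,0.32,0,0,-0.5,0.0485,0.32,0,0,-0.5,0.0485,0.32,0,0,-0.5,0.0485,0.32,0,0]

```text
time_s: 13.38
tool_pos: [0.4911, 0.1522, 0.1671]
ee_rot: [0.0, 0.092, 0.996, -0.0]
force: [0.6, -1.0, -1.5]
opening: 0.0457
grasp_force: 41.8
```

send_rows:
  rows: [-0.5,0.0485,0.32,0,0,-0.5,0.0485,0.32,0,0,-0.5,0.02,0.14,0,0,-0.5,0,0,0,0,-0.5,0,0,0.3,0,-0.5,0,0,0.25,0,-0.5,0,0,0.15,0,-0.5,0,0,0.07,0,-0.5,0,0,0.035,0,-0.5,0,0,0,0]

```text
time_s: 14.62
tool_pos: [0.4961, 0.2687, 0.0464]
ee_rot: [0.001, 0.092, 0.996, 0.0]
force: [-0.0, 1.1, -1.6]
opening: 0.0456
grasp_force: 41.8
```

send_rows:
  rows: [-0.5,0,0,0,0,0.0,0,0,0,0,0.55,0,0,0,0,0.55,0,0,0,0,0.55,0,0,-0.15,0,0.55,0,0,-0.35,0,0.55,0,0,-0.4,0,0.55,0,0,0,0,0.55,0,0,0,0,0.55,0,0,0,0]

```text
time_s: 15.88
tool_pos: [0.4945, 0.2687, 0.1787]
ee_rot: [-0.001, 0.092, 0.996, -0.0]
force: [-0.4, 0.3, -0.2]
opening: 0.066
grasp_force: 0.0
```

```bash
python3 -c "
from h import *
go(.477,-.251,p=175)
cv2.imwrite('pics/top1.png',r.capture('top')[100:260,80:460,::-1])"
```

```text
tcp [0.4945 0.2687 0.1787] psi 169.47 q6 0.45 units x,y: [-0.185 -3.462] z: None F [-0.4  0.3 -0.2] 0.066
```

View pics/top1.png

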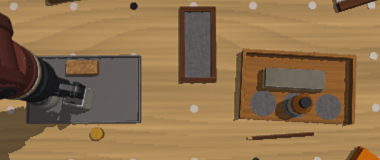

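The tin stands on the tray at crop (75,97), next to the can, which the arm hides. In the bay, only the bottle at (297,103) and the stone remain.

send_rows:
  rows: [0.55,0,0,0,-0.0153,0.55,-0.02,-0.385,0,0,0.55,-0.02,-0.385,0,0,0.55,-0.02,-0.385,0,0,0.55,-0.02,-0.385,0,0,0.55,-0.02,-0.385,0,0,0.55,-0.02,-0.385,0,0,0.55,-0.02,-0.385,0,0,0.55,-0.02,-0.385,0,0,0.55,-0.025,-0.382,0,0]

```text
time_s: 17.18
tool_pos: [0.4767, -0.2525, 0.1794]
ee_rot: [-0.0, 0.044, 0.999, 0.0]
force: [0.4, -0.5, -0.3]
opening: 0.0661
grasp_force: 0.0
```

send_rows:
  rows: [0.55,0,0,0,0,0.55,0,0,0,0,0.55,0,0,0,0,0.55,0,0,0.35,0,0.55,0,0,0.3,0,0.55,0,0,0.15,0,0.55,0,0,0.1,0,0.55,0,0,0,0,0.55,0,0,0,0]

```text
time_s: 18.3
tool_pos: [0.4782, -0.2512, 0.0467]
ee_rot: [0.001, 0.044, 0.999, -0.001]
force: [-0.3, -0.2, -0.1]
opening: 0.0664
grasp_force: 0.0
```

```bash
python3 -c "
from h import *
go(.477,-.251,.042)"
```

```text
tcp [ 0.4782 -0.2512  0.0467] psi 175.0 q6 -0.64 units x,y: [0.008 0.001] z: 0.031 F [-0.3 -0.2 -0.1] 0.0664
```

send_rows:
  rows: [0.55,0,0,0.03,0,0.1,0,0,0,0,-0.5,0,0,0,0,-0.5,0,0,0,0,-0.5,0,0,0,0,-0.5,0,0,-0.1,0,-0.5,0,0,-0.3,0,-0.5,0,0,-0.4,0,-0.5,0.008,0.2,0,0,-0.5,0.015,0.32,0,0]

```text
time_s: 19.55
tool_pos: [0.4811, -0.1732, 0.1623]
ee_rot: [0.001, 0.045, 0.999, -0.001]
force: [0.6, 0.6, -2.6]
opening: 0.0469
grasp_force: 42.0
```

send_rows:
  rows: [-0.5,0.015,0.32,0,0,-0.5,0.015,0.32,0,0,-0.5,0.015,0.32,0,0,-0.5,0.015,0.32,0,0,-0.5,0.015,0.32,0,0,-0.5,0.015,0.32,0,0,-0.5,0.015,0.32,0,0,-0.5,0.01,0.16,0,0,-0.5,0,0,0,0,-0.5,0,0,0,0]

```text
time_s: 20.8
tool_pos: [0.4951, 0.1867, 0.161]
ee_rot: [-0.0, 0.044, 0.999, -0.0]
force: [0.1, 0.1, -2.6]
opening: 0.0472
grasp_force: 42.1
```

send_rows:
  rows: [-0.5,0,0,0.3,0,-0.5,0,0,0.25,0,-0.5,0,0,0.15,0,-0.5,0,0,0.07,0,-0.5,0,0,0.035,0,-0.5,0,0,0,0,-0.5,0,0,0,0]

```text
time_s: 21.68
tool_pos: [0.4959, 0.1873, 0.0411]
ee_rot: [0.001, 0.044, 0.999, 0.0]
force: [-0.5, -0.7, -3.1]
opening: 0.0469
grasp_force: 42.1
```

```bash
python3 -c "
from h import *
go(.477,-.251,.042)"
```

```text
tcp [0.4959 0.1873 0.0411] psi 174.98 q6 0.2 units x,y: [-0.13  -2.922] z: -0.006 F [-0.5 -0.7 -3.1] 0.0469
```

send_rows:
  rows: [0.0,0,0,0,0,0.55,0,0,0,0,0.55,0,0,0,0,0.55,0,0,-0.15,0,0.55,0,0,-0.4,0,0.8,0,0,-0.4,0,0.8,0,0,-0.1,0.0273,0.8,0,0,0,0.0273,0.8,0,0,0,0.0273,0.8,0,0,0,0.0273]

```text
time_s: 22.92
tool_pos: [0.4953, 0.1873, 0.1979]
ee_rot: [0.0, 0.38, 0.925, 0.0]
force: [0.1, -0.6, -0.0]
opening: 0.0769
grasp_force: 0.0
```

send_rows:
  rows: [0.8,0,0,0,0.0273,0.8,0,0,0,0.0273,0.8,0,0,0,0.0273,0.8,0,0,0,0.0273,0.8,0,0,0,0.0273,0.8,0,0,0,0,0.8,0,0,0,0]

```text
time_s: 23.8
tool_pos: [0.4952, 0.1873, 0.1977]
ee_rot: [0.0, 0.727, 0.687, 0.0]
force: [-0.4, 0.1, 0.2]
opening: 0.0765
grasp_force: 0.0
```

```bash
python3 -c "
from h import *
go(.537,-.241)
cv2.imwrite('pics/scene1.png',r.capture('scene')[:,:,::-1])"
```

```text
tcp [0.4952 0.1873 0.1977] psi 86.75 q6 1.74 units x,y: [-2.835  0.44 ] z: None F [-0.4  0.1  0.2] 0.0765
```

View pics/scene1.png

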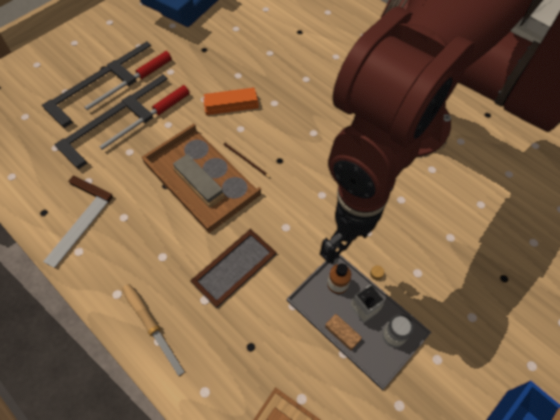

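All three stand upright on the tray: bottle at (340,275), tin at (370,300), can at (399,330). The bay holds only the stone. Next I move over it.

send_rows:
  rows: [0.8,-0.355,0.055,0,0,0.8,-0.355,0.055,0,0,0.8,-0.355,0.055,0,0,0.8,-0.355,0.055,0,0,0.8,-0.355,0.055,0,0,0.8,-0.355,0.055,0,0,0.8,-0.355,0.055,0,0,0.8,-0.35,0.055,0,0,0.8,0,0,0,0,0.8,0,0,0,0]

```text
time_s: 25.1
tool_pos: [0.5352, -0.2409, 0.1975]
ee_rot: [-0.0, 0.728, 0.686, 0.0]
force: [0.7, 0.2, -0.0]
opening: 0.0769
grasp_force: 0.0
```

```bash
python3 - <<'E'
from h import *
p=r.camera_params("wrist");im=r.capture("wrist")[:,:,::-1].copy();cv2.imwrite("pics/w4.png",im);go(.537,-.241,.025)
import pickle;pickle.dump(p,open("w4.pkl","wb"))
E
```

```text
tcp [ 0.5353 -0.2403  0.1976] psi 86.62 q6 0.99 units x,y: [-0.004  0.012] z: 1.151 F [0.4 0.2 0.7] 0.077
```

View pics/w4.png

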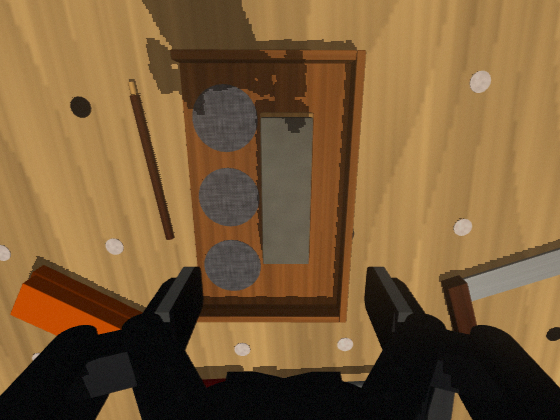

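The stone's top spans corners (259,118), (313,117), (310,264) and (262,263). The felt discs are at (226,119), (229,197) and (232,265).

```bash
python3 - <<'E'
from h import *
import pickle;p=pickle.load(open("w4.pkl","rb"))
w=ray("wrist",[[259,118],[313,117],[310,264],[262,263]],.042,p);print(w.mean(0),[(np.linalg.norm(v).round(3),np.degrees(np.arctan2(v[1],v[0])).round(1)) for v in (w-np.roll(w,1,0))])
print(ray("wrist",[[226,119],[229,197],[232,265]],.006,p))
go(*w.mean(0),.025)
E
```

```text
[ 0.53836299 -0.24192315] [(np.float64(0.14), np.float64(86.5)), (np.float64(0.047), np.float64(-2.3)), (np.float64(0.142), np.float64(-92.9)), (np.float64(0.048), np.float64(175.3))]
[[ 0.48384703 -0.17064003]
 [ 0.4779845  -0.24960574]
 [ 0.47250652 -0.32927197]]
tcp [ 0.5353 -0.2403  0.1976] psi 86.62 q6 0.99 units x,y: [-0.009  0.021] z: 1.151 F [0.4 0.2 0.7] 0.077
```

send_rows:
  rows: [0.8,-0.01,0.02,0.35,0,0.8,0,0,0.35,0,0.8,0,0,0.25,0,0.8,0,0,0.15,0,0.8,0,0,0.05,0,0.8,0,0,0,0,0.2,0,0,0,0,-0.5,0,0,0,0,-0.5,0,0,0,0,-0.5,0,0,0,0]
  grip_force: 60

```text
time_s: 26.4
tool_pos: [0.5389, -0.2434, 0.0271]
ee_rot: [0.001, 0.728, 0.685, 0.0]
force: [-1.8, 2.1, 9.5]
opening: 0.0471
grasp_force: 60.0
```

send_rows:
  rows: [-0.5,0,0,-0.05,0,-0.5,0,0,-0.2,0,-0.5,0,0,-0.3,0,-0.5,0,0,-0.2,0,-0.5,0,0,0,0]

```text
time_s: 27.02
tool_pos: [0.5395, -0.2438, 0.1402]
ee_rot: [0.002, 0.728, 0.685, 0.0]
force: [1.0, -0.2, -4.4]
opening: 0.0465
grasp_force: 62.8
```

```bash
python3 -c "
from h import *
go(.631,-.012,p=179.7)"
```

```text
tcp [ 0.5395 -0.2438  0.1402] psi 86.53 q6 0.99 units x,y: [-0.602  1.549] z: None F [ 1.  -0.2 -4.4] 0.0465
```

send_rows:
  rows: [-0.5,0,0,0,-0.0287,-0.5,0,0,0,-0.0287,-0.5,0,0,0,-0.0287,-0.5,0,0,0,-0.0287,-0.5,0,0,0,-0.0287,-0.5,0,0,0,-0.0287,-0.5,0,0,0,-0.0287,-0.5,0,0,0,-0.0287,-0.5,0,0,0,-0.0287,-0.5,0,0,0,0]

```text
time_s: 28.28
tool_pos: [0.5374, -0.2423, 0.1355]
ee_rot: [-0.001, 0.005, 1.0, 0.001]
force: [-0.1, -1.3, -3.9]
opening: 0.0466
grasp_force: 62.8
```

send_rows:
  rows: [-0.5,-0.06,0.15,0,0,-0.5,-0.12,0.31,0,0,-0.5,-0.12,0.31,0,0,-0.5,-0.12,0.31,0,0,-0.5,-0.12,0.31,0,0,-0.5,-0.06,0.16,0,0,-0.5,0,0,0,0,-0.5,0,0,0,0,-0.5,0,0,0,0]

```text
time_s: 29.4
tool_pos: [0.6299, -0.0121, 0.1373]
ee_rot: [-0.0, 0.005, 1.0, -0.0]
force: [0.0, -1.0, -3.7]
opening: 0.0465
grasp_force: 62.9
```

```bash
python3 - <<'E'
from h import *
go(.631,-.012,.028)
p=r.camera_params("wrist");im=r.capture("wrist")[:,:,::-1].copy()
for q in proj("wrist",[[.631-.095,-.012-.045,.012],[.631-.095,-.012+.045,.012],[.631+.095,-.057,.012],[.631+.095,.033,.012]],p): cv2.circle(im,tuple(int(v) for v in q.round()),3,(0,0,255),-1)
cv2.imwrite("pics/w5.png",im)
E
```

```text
tcp [ 0.6299 -0.0121  0.1373] psi 179.38 q6 -0.22 units x,y: [-0.008  0.001] z: 0.728 F [ 0.  -1.  -3.7] 0.0465
```

View pics/w5.png

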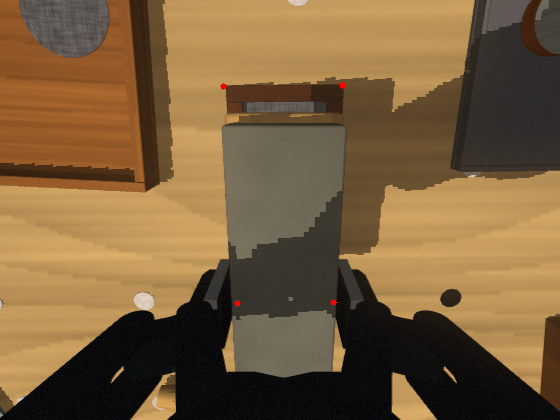

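The stone is aligned above the holder, and the projected front corners (223,86) and (342,86) match the holder's edge.

send_rows:
  rows: [-0.5,0,0,0.25,0,-0.5,0,0,0.25,0,-0.5,0,0,0.15,0,-0.5,0,0,0.06,0,-0.5,0,0,0.04,0,-0.5,0,0,0.003,0,-0.5,0,0,0,0,0.1,0,0,0,0,0.6,0,0,0,0,0.6,0,0,0,0]

```text
time_s: 30.7
tool_pos: [0.6309, -0.0112, 0.0251]
ee_rot: [0.001, 0.004, 1.0, -0.0]
force: [-0.2, 0.1, -0.5]
opening: 0.0685
grasp_force: 0.0
```

send_rows:
  rows: [0.6,0,0,-0.1,0,0.6,0,0,-0.3,0,0.6,0,0,-0.4,0,0.6,0,0,-0.3,0,0.55,0,0,0,0,0.55,0,0,0,0]
  grip_force: 40

```text
time_s: 31.45
tool_pos: [0.6302, -0.0111, 0.1898]
ee_rot: [0.0, 0.004, 1.0, -0.0]
force: [-0.6, -0.2, -0.7]
opening: 0.066
grasp_force: 0.0
```

```bash
python3 - <<'E'
from h import *
p=r.camera_params("wrist");im=r.capture("wrist")[:,:,::-1].copy()
cv2.imwrite("pics/w6.png",im)
go(.4959,.1873,.041,p=175)
E
```

```text
tcp [ 0.6298 -0.011   0.1888] psi 179.52 q6 -0.22 units x,y: [1.004 1.239] z: 0.985 F [-0.2 -0.  -0.2] 0.0661
```

View pics/w6.png

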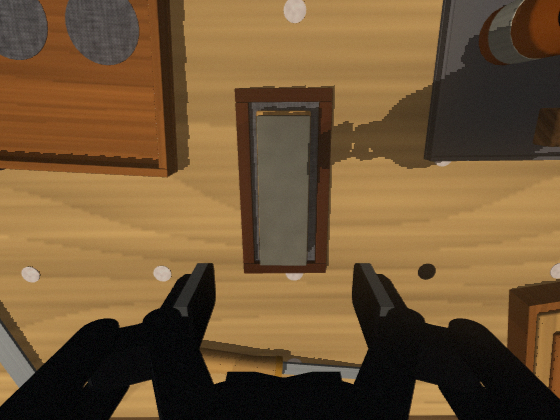

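The stone lies flat inside the recess at (283,187), with gaps all round. Next I return the bottle.

send_rows:
  rows: [0.55,0,0,0,0.0125,0.55,0.2,0.248,0,0,0.55,0.2,0.248,0,0,0.55,0.2,0.248,0,0,0.55,0.2,0.248,0,0,0.55,0.2,0.248,0,0,0.55,0,0,0,0,0.55,0,0,0,0,0.55,0,0,0,0]

```text
time_s: 32.62
tool_pos: [0.4972, 0.1864, 0.189]
ee_rot: [-0.0, 0.044, 0.999, -0.0]
force: [0.3, 0.3, -0.1]
opening: 0.0658
grasp_force: 0.0
```

```bash
python3 -c "
from h import *
go(.4959,.1873,.041)"
```

```text
tcp [0.4972 0.1864 0.189 ] psi 174.95 q6 0.2 units x,y: [0.009 0.005] z: 0.987 F [ 0.3  0.3 -0.1] 0.0658
```

send_rows:
  rows: [0.55,0.009,0.005,0.35,0,0.55,0,0,0.35,0,0.55,0,0,0.185,0,0.55,0,0,0.1,0,0.55,0,0,0,0,0.1,0,0,0,0,-0.5,0,0,0,0,-0.5,0,0,0,0,-0.5,0,0,0,0]

```text
time_s: 33.75
tool_pos: [0.4966, 0.1879, 0.0431]
ee_rot: [0.001, 0.044, 0.999, -0.0]
force: [-0.9, -1.4, 5.8]
opening: 0.0465
grasp_force: 42.1
```

send_rows:
  rows: [-0.5,0,0,-0.1,0,-0.5,0,0,-0.3,0,-0.5,0,0,-0.4,0,-0.5,-0.01,-0.203,0,0,-0.5,-0.016,-0.34,0,0,-0.5,-0.016,-0.34,0,0,-0.5,-0.016,-0.34,0,0,-0.5,-0.016,-0.34,0,0,-0.5,-0.016,-0.34,0,0,-0.5,-0.016,-0.34,0,0]

```text
time_s: 35.0
tool_pos: [0.4819, -0.15, 0.1627]
ee_rot: [0.0, 0.043, 0.999, -0.0]
force: [1.0, -0.5, -1.6]
opening: 0.0469
grasp_force: 42.0
```

send_rows:
  rows: [-0.5,-0.016,-0.34,0,0,-0.5,-0.014,-0.34,0,0,-0.5,0,0,0,0,-0.5,0,0,0,0,-0.5,0,0,0,0]

```text
time_s: 35.62
tool_pos: [0.4781, -0.2494, 0.1622]
ee_rot: [0.0, 0.043, 0.999, 0.0]
force: [-0.1, -0.5, -2.6]
opening: 0.0469
grasp_force: 42.4
```

```bash
python3 -c "
from h import *
go(.478,-.2512,.0435)"
```

```text
tcp [ 0.4781 -0.2494  0.1622] psi 175.09 q6 -0.64 units x,y: [-0.001 -0.012] z: 0.791 F [-0.1 -0.5 -2.6] 0.0469
```

send_rows:
  rows: [-0.5,0,-0.012,0.3,0,-0.5,0,0,0.25,0,-0.5,0,0,0.13,0,-0.5,0,0,0.06,0,-0.5,0,0,0.037,0,-0.5,0,0,0,0,-0.5,0,0,0,0,0,0,0,0,0,0.55,0,0,0,0,0.55,0,0,0,0]

```text
time_s: 36.88
tool_pos: [0.4779, -0.2525, 0.0458]
ee_rot: [0.0, 0.043, 0.999, -0.0]
force: [0.7, 0.3, 0.4]
opening: 0.0661
grasp_force: 0.0
```

send_rows:
  rows: [0.55,0,0,-0.1,0,0.55,0,0,-0.3,0,0.55,0,0,-0.4,0,0.55,0,0,-0.1,0.0153,0.55,0,0,0,0,0.55,0,0,0,0]

```text
time_s: 37.62
tool_pos: [0.4774, -0.252, 0.1795]
ee_rot: [-0.0, 0.09, 0.996, 0.0]
force: [-0.0, 0.4, -0.8]
opening: 0.0663
grasp_force: 0.0
```

```bash
python3 -c "
from h import *
go(.4955,.2690,.0455)"
```

```text
tcp [ 0.4774 -0.252   0.1795] psi 169.62 q6 -0.55 units x,y: [0.507 3.438] z: 0.894 F [-0.   0.4 -0.8] 0.0663
```

send_rows:
  rows: [0.55,0.05,0.344,0,0,0.55,0.05,0.344,0,0,0.55,0.05,0.344,0,0,0.55,0.05,0.344,0,0,0.55,0.05,0.344,0,0,0.55,0.05,0.344,0,0,0.55,0.05,0.344,0,0,0.55,0.05,0.344,0,0,0.55,0.05,0.344,0,0,0.55,0.057,0.344,0,0]

```text
time_s: 38.88
tool_pos: [0.496, 0.2705, 0.1788]
ee_rot: [-0.001, 0.091, 0.996, -0.0]
force: [0.7, -0.4, 0.6]
opening: 0.0662
grasp_force: 0.0
```

send_rows:
  rows: [0.55,0,0,0,0,0.55,0,0,0,0,0.55,0,0,0,0,0.55,0,0,0.35,0,0.55,0,0,0.3,0,0.55,0,0,0.15,0,0.55,0,0,0.09,0,0.55,0,0,0,0]

```text
time_s: 39.88
tool_pos: [0.4967, 0.2682, 0.0464]
ee_rot: [-0.0, 0.092, 0.996, -0.0]
force: [-0.2, 0.8, -0.2]
opening: 0.0658
grasp_force: 0.0
```

```bash
python3 -c "
from h import *
go(.4955,.2690,.0455)"
```

```text
tcp [0.4967 0.2682 0.0464] psi 169.46 q6 0.45 units x,y: [0.009 0.004] z: 0.006 F [-0.2  0.8 -0.2] 0.0658
```

send_rows:
  rows: [0.55,0.006,0.003,0,0,0.1,0,0,0,0,-0.5,0,0,0,0,-0.5,0,0,0,0,-0.5,0,0,0,0,-0.5,0,0,-0.1,0,-0.5,0,0,-0.3,0,-0.5,0,0,-0.4,0,-0.5,-0.025,-0.172,0,0,-0.5,-0.0515,-0.34,0,0]

```text
time_s: 41.12
tool_pos: [0.4937, 0.1922, 0.1685]
ee_rot: [0.001, 0.09, 0.996, 0.0]
force: [-0.2, -1.3, -3.0]
opening: 0.0459
grasp_force: 42.0
```

send_rows:
  rows: [-0.5,-0.0515,-0.34,0,0,-0.5,-0.0515,-0.34,0,0,-0.5,-0.0515,-0.34,0,0,-0.5,-0.0515,-0.34,0,0,-0.5,-0.0515,-0.34,0,0,-0.5,-0.0515,-0.34,0,0,-0.5,-0.0515,-0.34,0,0,-0.5,0,0,0,0,-0.5,0,0,0,0,-0.5,0,0,0,0]

```text
time_s: 42.38
tool_pos: [0.4817, -0.168, 0.1671]
ee_rot: [0.0, 0.091, 0.996, 0.0]
force: [-0.5, 0.1, -1.6]
opening: 0.0457
grasp_force: 42.2
```

```bash
python3 -c "
from h import *
go(.4806,-.17,.0482)"
```

```text
tcp [ 0.4817 -0.168   0.1671] psi 169.58 q6 -0.41 units x,y: [ 0.004 -0.015] z: 0.793 F [-0.5  0.1 -1.6] 0.0457
```

send_rows:
  rows: [-0.5,0.004,-0.015,0.3,0,-0.5,0,0,0.25,0,-0.5,0,0,0.13,0,-0.5,0,0,0.06,0,-0.5,0,0,0.042,0,-0.5,0,0,0,0,-0.5,0,0,0,0,0,0,0,0,0,0.55,0,0,0,0,0.55,0,0,0,0]

```text
time_s: 43.62
tool_pos: [0.4807, -0.1712, 0.0498]
ee_rot: [0.0, 0.091, 0.996, -0.0]
force: [0.1, 0.2, 0.9]
opening: 0.0661
grasp_force: 0.0
```

send_rows:
  rows: [0.55,0,0,-0.1,0,0.55,0,0,-0.3,0,0.55,0,0,-0.4,0,0.55,0,0,-0.1,-0.0153,0.55,0,0,0,0,0.55,0,0,0,0]

```text
time_s: 44.38
tool_pos: [0.4802, -0.1708, 0.1837]
ee_rot: [-0.001, 0.044, 0.999, 0.0]
force: [-1.7, 0.7, -0.9]
opening: 0.0664
grasp_force: 0.0
```

```bash
python3 -c "
from h import *
go(.4955,.3530,.046)"
```

```text
tcp [ 0.4802 -0.1708  0.1837] psi 174.91 q6 -0.51 units x,y: [0.208 3.487] z: 0.918 F [-1.7  0.7 -0.9] 0.0664
```

send_rows:
  rows: [0.55,0.02,0.348,0,0,0.55,0.02,0.348,0,0,0.55,0.02,0.348,0,0,0.55,0.02,0.348,0,0,0.55,0.02,0.348,0,0,0.55,0.02,0.348,0,0,0.55,0.02,0.348,0,0,0.55,0.02,0.348,0,0,0.55,0.02,0.348,0,0,0.55,0.028,0.355,0,0]

```text
time_s: 45.62
tool_pos: [0.494, 0.3542, 0.1828]
ee_rot: [-0.001, 0.044, 0.999, -0.001]
force: [0.7, -1.0, 0.0]
opening: 0.0661
grasp_force: 0.0
```

send_rows:
  rows: [0.55,0,0,0,0,0.55,0,0,0,0,0.55,0,0,0,0,0.55,0,0,0.35,0,0.55,0,0,0.3,0,0.55,0,0,0.17,0,0.55,0,0,0.09,0,0.55,0,0,0,0]

```text
time_s: 46.62
tool_pos: [0.4948, 0.352, 0.0478]
ee_rot: [-0.0, 0.044, 0.999, -0.0]
force: [0.1, -0.3, 1.3]
opening: 0.0658
grasp_force: 0.0
```

```bash
python3 -c "
from h import *
go(.4955,.3530,.046)"
```

```text
tcp [0.4948 0.352  0.0478] psi 174.96 q6 0.49 units x,y: [-0.004  0.007] z: 0.012 F [ 0.1 -0.3  1.3] 0.0658
```

send_rows:
  rows: [0.55,-0.004,0.007,0,0,0.1,0,0,0,0,-0.5,0,0,0,0,-0.5,0,0,0,0,-0.5,0,0,0,0,-0.5,0,0,-0.1,0,-0.5,0,0,-0.3,0,-0.5,0,0,-0.4,0,-0.5,-0.009,-0.17,0,0,-0.5,-0.019,-0.365,0,0]

```text
time_s: 47.88
tool_pos: [0.4931, 0.2739, 0.1698]
ee_rot: [0.001, 0.042, 0.999, 0.0]
force: [0.5, -0.9, -3.7]
opening: 0.0479
grasp_force: 42.8
```

send_rows:
  rows: [-0.5,-0.019,-0.365,0,0,-0.5,-0.019,-0.365,0,0,-0.5,-0.019,-0.365,0,0,-0.5,-0.019,-0.365,0,0,-0.5,-0.019,-0.365,0,0,-0.5,-0.019,-0.365,0,0,-0.5,-0.019,-0.365,0,0,-0.5,-0.019,-0.365,0,0,-0.5,-0.019,-0.365,0,0,-0.5,-0.019,-0.365,0,0]

```text
time_s: 49.12
tool_pos: [0.4734, -0.2763, 0.169]
ee_rot: [0.0, 0.044, 0.999, -0.0]
force: [0.9, 0.4, -2.6]
opening: 0.0478
grasp_force: 42.8
```

send_rows:
  rows: [-0.5,-0.019,-0.365,0,0,-0.5,0,0,0,0,-0.5,0,0,0,0,-0.5,0,0,0,0]

```text
time_s: 49.62
tool_pos: [0.472, -0.3282, 0.1685]
ee_rot: [0.0, 0.043, 0.999, 0.0]
force: [0.7, 0.0, -3.1]
opening: 0.0478
grasp_force: 43.1
```

```bash
python3 -c "
from h import *
go(.4715,-.3305,.0495)"
```

```text
tcp [ 0.472  -0.3282  0.1685] psi 175.09 q6 -0.75 units x,y: [ 0.002 -0.016] z: 0.793 F [ 0.7  0.  -3.1] 0.0478
```

send_rows:
  rows: [-0.5,0.002,-0.016,0.3,0,-0.5,0,0,0.25,0,-0.5,0,0,0.13,0,-0.5,0,0,0.06,0,-0.5,0,0,0.045,0,-0.5,0,0,0,0,-0.5,0,0,0,0,0,0,0,0,0,0.55,0,0,0,0,0.55,0,0,0,0]

```text
time_s: 50.88
tool_pos: [0.4712, -0.3317, 0.0503]
ee_rot: [-0.0, 0.043, 0.999, -0.0]
force: [1.3, 1.3, -0.2]
opening: 0.066
grasp_force: 0.0
```

send_rows:
  rows: [0.55,0,0,-0.1,0,0.55,0,0,-0.3,0,0.55,0,0,-0.4,0,0.55,0.2,0.2,-0.1,0,0.55,0.2,0.2,0,0,0.55,0,0.3,0,0,0.55,0,0.3,0,0,0.55,0,0.3,0,0,0.55,0,0.3,0,0,0.55,0,0,0,0]

```text
time_s: 52.12
tool_pos: [0.4325, -0.0851, 0.1866]
ee_rot: [0.001, 0.042, 0.999, -0.0]
force: [0.4, -0.4, 0.2]
opening: 0.0662
grasp_force: 0.0
```

```bash
python3 -c "
from h import *
go(.4715,-.3305,.0495)
im=r.capture('scene')[:,:,::-1];cv2.imwrite('pics/scene2.png',im)
print(proj('scene',[[.471,-.331,.085],[.477,-.251,.098],[.481,-.17,.085]]).round())
print(proj('top',[[.471,-.331,.085],[.477,-.251,.098],[.481,-.17,.085]]).round())
cv2.imwrite('pics/top2.png',cv2.resize(r.capture('top')[90:250,230:450,::-1],None,fx=3,fy=3))"
```

```text
tcp [ 0.4325 -0.0851  0.1866] psi 175.23 q6 -0.41 units x,y: [-0.395 -1.609] z: 0.914 F [ 0.4 -0.4  0.2] 0.0662
[[191. 130.]
 [210. 146.]
 [232. 170.]]
[[420. 204.]
 [386. 201.]
 [349. 200.]]
```

View pics/top2.png

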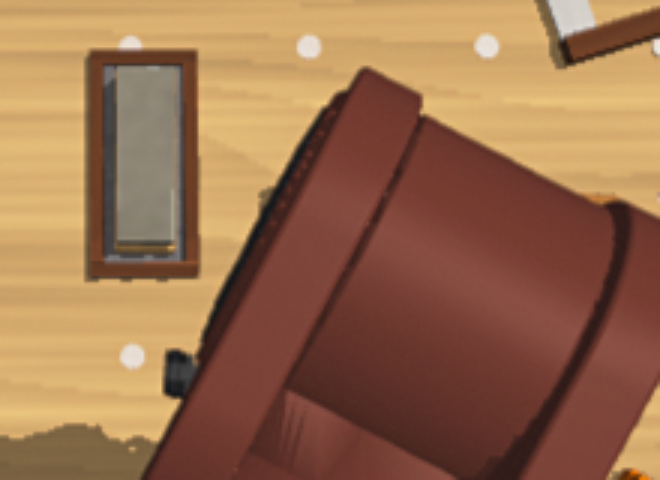

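View pics/scene2.png

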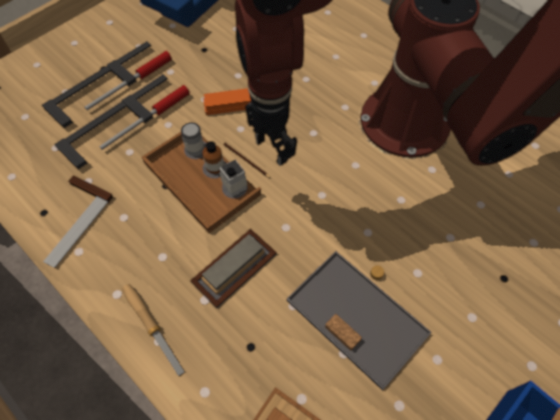

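The top view shows the stone flat in the holder at crop (145,155). The scene view shows the can (192,130), bottle (211,148) and tin (233,172) upright where they started. The cork block is unmoved at (343,331) and the arm is clear.

```bash
python3 -c "
from h import *
print(r.hand_in())"
```

```text
the job is handed in; nothing more can be done
None
```

The job is handed in, with no verdict returned: the last images show the stone flat in its holder, the can, bottle and tin upright back where they started, and the sanding block unmoved on the tray.

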